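# Slide the wax pan onto the sensing hotplate

### The arm

A 6-joint arm with a two-finger parallel gripper is mounted at the origin on the work surface. World frame = base frame: x ahead of the robot, y to its left, z up, the work surface at z = 0. Lengths are in m, angles in rad, forces in N, time in s.
With the tool pointing down it reaches from about 0.225 to 0.875 m from the base axis. Payload 3.4 kg.
Tool frame: the origin (TCP) lies at the very end of the fingers, on their centre line; the grasp point (between the pads) lies 19 mm behind it; z points along the fingers, y is the line along which they close (so a half turn about z gives the same grasp; the last joint's range is limited). The gripper opens to 85 mm and grips with 20 to 120 N. Pads are 22 mm wide; open, the fingers measure 114 mm over their backs; the gripper's body (76 mm by 85 mm) begins 54 mm behind the grasp point. The pads swing forward as they close: fully open they stand 13 mm farther back than shut.
Start: joints at [1.043, 0.276, 1.505, -0, 1.361, -0.121], TCP at [0.228, 0.528, 0.231] pointing down, gripper open.
Joint ranges: [-2.89, 2.89], [-0.75, 2.08], [0.22, 2.7], [-1.18, 4.32], [0.11, 2.71], [-2.7, 2.7]. Speed limits (rad/s): [2.57, 2.57, 3.14, 3.14, 3.14, 3.14].

### API

Orientations are given as a unit quaternion [x, y, z, w].
In Python, from bench import env, fingers, planner, viewer, workorder, monitor gives the robot as it stands. Calls block until the motion is done:
- env.goto(position, orientation): joint-space move of the TCP to a pose.
- env.move_linear(position, orientation=None, rate=0.15): straight line of the TCP; orientation=None keeps the orientation; rate is the mean speed in m/s.
- env.set_joints(angles): joint-space move.
- fingers.open_gripper() and fingers.gripper_close(effort=None): open the fingers fully, or close them until they stop; effort is the grip in N (None keeps the last).
- env.dwell(seconds).
- planner.inverse_kinematics(position, orientation): joint angles nearest the present ones, or None.
- viewer.camera(name): name is "scene" or "top" or "wrist"; returns a dict with "img" (384x512x3 uint8, red, green, blue), "mtx" (3x3 intrinsics, pixels), "rvec" (rotation vector, rad) and "tvec" (3), from world to camera coordinates, as OpenCV has them. Camera axes: x right, y down, z forward; pixel columns grow to the right and rows downward; lengths in m; the calibration is good to about 2 mm. The wrist camera is an equidistant fisheye: a pixel r from the principal point sees the ray r / f radians off the axis. A picture is of the moment at which its call begins. There is no depth.
A pose or a line that the arm cannot do raises env.PlanningError and nothing moves.
- workorder.sign_off(): hands the job in; it is judged then, once.
Trained networks look in a picture, given as the dict that the camera call returned (one of the last four; its "shot" number tells which), for a name from the list of things; names that differ only in an ending like _2 or _b are one class to them, and where a whole thing is asked for, a point or a joint stands for the part that bears it (a point fixed in the world has none). Each returns a list of dicts, best first, with "score" (0 to 1); they miss things now and then, are a little off and sometimes report something else, mostly with a low value. They report only what shows in the picture. A call takes as long as a camera call. They do not tell look-alikes from the thing itself.
- viewer.masks_of(picture, label): "mask" (384x512 bool, what is visible of it) and "centre" ([column, row] in pixels, amid what is visible of it).
- viewer.landmark_of(picture, label): "centre" ([column, row] in pixels: a listed point, or the origin of a listed thing).
Readings, each from a call of its own:
- monitor.get_time_s(): time.
- monitor.get_q(): joint angles.
- monitor.get_joint_vel(): joint speeds.
- monitor.get_tau(): joint torques, N m.
- monitor.get_eef_pos(): TCP position.
- monitor.get_tcp_rot(): TCP orientation.
- monitor.get_contact_force(): force on the tool from outside, world axes, zero at the start.
- monitor.get_ft_torque(): the same for the moment, N m.
- monitor.get_grip_width(): opening from 0.0 (shut) to 1.0 (fully open).
- monitor.get_grip_force(): force on a finger pad.
Only numpy, scipy, OpenCV 4.12 (cv2) and the standard library are available. Lean on these libraries where they do the work, as an engineer would, in place of code of your own. Each camera call takes 0.05 s, during which the arm holds its last target. There are 200 camera calls.

### The job

Slide the empty wax pan across the twin hotplate, without ever lifting or tipping it, onto the plate that has the thermostat feeler behind it. Bring its handle to point straight out to the front of the hotplate and push it back until its side rests against the feeler and keeps the sprung pad pressed in; be gentle, the feeler bends if pushed hard. Leave the pan standing there by itself, its whole base on the round plate, and leave the other things where they are.

Things in the scene. Friction and masses are not known exactly. Their poses are not given: they have to be found in the camera images.
- hob: twin electric hotplate: fixed flat steel slab 360 deep (x) by 500 wide (y) by 45 mm high, two black knobs on its front (-x) edge. Origin at the centre of its underside; its smooth flat top is at z = 45 mm. Two dark round plates, 180 mm across and flush with the top, lie side by side along y, 270 mm apart.
- plain_plate: the round plate (180 mm across, flush) without a feeler, where the pan stands at the start. Origin at its centre on the hob's top; axes as the hob's.
- sensing_plate: the round plate (180 mm across, flush) with the thermostat feeler behind it; left or right of the other. Origin at its centre on the hob's top; x points to the back, towards the feeler, which is centred on y = 0. The feeler's fixed grey block stands at x = 120 to 165 mm, 70 mm wide, 58 mm high.
- feeler (a point): front of the feeler's grey block, 127 mm behind the plate's centre, 34 mm above the hob. From it a rod runs forward to an upright flat steel pad, 46 mm wide, 18 to 50 mm above the hob. The rod's setting is not reported: the pad's front face stands 22 to 72 mm behind the plate's centre. The pad gives 6 mm against a weak spring (2 N, too weak to shift a pan), then is rigid; over 15 N bends it.
- pan: plain steel pan, open and empty, 100 mm across and 66 mm high with 4 mm walls, about 0.6 kg, with one straight black handle. Origin at the centre of its underside, z up; the handle points to its -x.
- pan_grip (a point): point on the axis of the pan's handle, 115 mm to -x of the pan's centre and 55 mm above its underside. The handle is a bar along x, 20 mm wide (y), 14 mm high, from 46 to 151 mm out from the pan's centre.
- tin: closed tin 60 mm across and 95 mm high, standing on the hob midway between the plates, near the back. Origin at the centre of its underside.
- lamp: round white bulkhead lamp, 170 mm across and 74 mm high, on the bench to the left. Origin at the centre of its underside.
- transformer: open-frame transformer 75 x 95 x 82 mm with a copper winding, on the bench to the right. Origin at the centre of its underside.
- battery: black tool battery 75 x 120 x 75 mm, on the bench to the left. Origin at the centre of its underside.
- relay: grey relay 70 x 90 x 85 mm, on the bench at the front right. Origin at the centre of its underside.
- screwdriver: screwdriver lying on the bench in front of the hob, on the right.
Things that resemble listed ones, but are neither listed nor needed, are in the scene too. There is more than one size of the pan; the job needs the largest.

How it is judged:
At the end, for the whole second after the job is handed in: The pan stands upright and still on the hob, its centre within 40 mm of the sensing plate's centre (whole base on the plate), its handle to the front within 15 degrees of the plate's x axis, its side pressing the feeler with more than 0.2 N (the sprung pad about 0.6 mm in or more) (horizontal distance between pan and sensing_plate below 0.04 m and contact force between pan and sensing_plate above 0.2 N and angle between the x axis of pan and the x axis of sensing_plate, either way round below 0.26 rad and x of pan_grip in the frame of sensing_plate below -0.06 m and z of pan in the frame of hob between 0.042 and 0.048 m and angle between pan's own z axis and vertical below 0.06 rad and linear speed of pan below 0.01 m/s); the robot touches nothing.
It fails at once if the pan is lifted off the hob (by more than 8 mm) (z of pan in the frame of hob above 0.053 m).
It fails at once if the pan is tipped (by more than about 9 degrees) (angle between pan's own z axis and vertical above 0.15 rad).
It fails at once if the feeler is pushed with more than 15 N (contact force between anything else and sensing_plate above 15 N).
It fails at once if one of the other things is displaced (by more than 20 mm) (distance of any of tin, lamp, transformer, battery, relay, screwdriver from where it was at the start of the episode above 0.02 m).
It also fails if it takes over 67 s, if anything falls off the work surface, if the arm or the gripper's body presses on something with over 40 N, if the wrist force passes 120 N, or if a joint passes its speed limit or range.

## Working session

There is one attempt and no reset: what is moved stays moved. The work goes in short steps, each a Python script; the robot and the scene stay as the last script left them, time stands still between calls to the robot, and variables do not carry over. Pictures are saved under pics/ and viewed, at most 10 in all, crops included, and the job is handed in when it is done.

```bash
mkdir -p pics; ls; python3 - <<'E'
from bench import env, fingers, planner, viewer, workorder, monitor
import cv2,numpy as np
ims=[]
for n in ["scene","top"]:
    p=viewer.camera(n); cv2.imwrite(f"pics/{n}0.png",cv2.resize(p["img"][:,:,::-1],(800,600),interpolation=cv2.INTER_CUBIC))
    print(n,p["mtx"].tolist(),p["rvec"],p["tvec"])
    for l in ["pan","pan_grip","sensing_plate","plain_plate","feeler","hob","tin"]:
        print(l,[(np.round(d["centre"],1).tolist(),round(d["score"],2)) for d in viewer.landmark_of(p,l)][:5])
print(monitor.get_time_s(),monitor.get_tcp_rot())
E
```

```text
pics
scene [[487.34576074840555, 0.0, 256.2222685704098], [0.0, 487.34576074840555, 194.9426582945141], [0.0, 0.0, 1.0]] [ 1.93532838  1.77426599 -0.57030524] [-0.0584983  -0.37054925  1.72577125]
pan [([301.2, 161.9], 0.98), ([395.3, 256.1], 0.86), ([361.7, 153.8], 0.43)]
pan_grip [([372.8, 229.2], 0.94), ([308.2, 133.9], 0.8), ([267.7, 176.7], 0.58)]
sensing_plate [([194.2, 232.7], 0.91), ([401.6, 183.3], 0.72)]
plain_plate [([290.4, 214.6], 0.89)]
feeler [([402.3, 185.6], 0.7), ([196.6, 266.0], 0.65)]
hob [([246.0, 237.9], 0.82)]
tin [([248.7, 269.3], 0.73)]
top [[369.2445340153308, 0.0, 256.0841016024024], [0.0, 369.2445340153308, 196.57619987434083], [0.0, 0.0, 1.0]] [ 2.11703156 -2.16424695  0.18636965] [0.01968448 0.5321014  1.00735669]
pan [([221.4, 188.4], 0.87), ([127.8, 146.4], 0.75), ([201.7, 269.0], 0.55), ([400.2, 264.1], 0.48)]
pan_grip [([187.3, 300.5], 0.91), ([142.8, 162.5], 0.8), ([237.4, 220.5], 0.66)]
sensing_plate [([316.5, 174.8], 0.57), ([221.4, 180.0], 0.52)]
plain_plate [([221.5, 180.4], 0.91)]
feeler [([313.0, 125.0], 0.86), ([350.5, 293.4], 0.46)]
hob [([268.0, 174.5], 0.97)]
tin []
0.8 [2.02016856e-01 9.79382043e-01 5.95247462e-05 1.81451734e-06]
```

View pics/scene0.png

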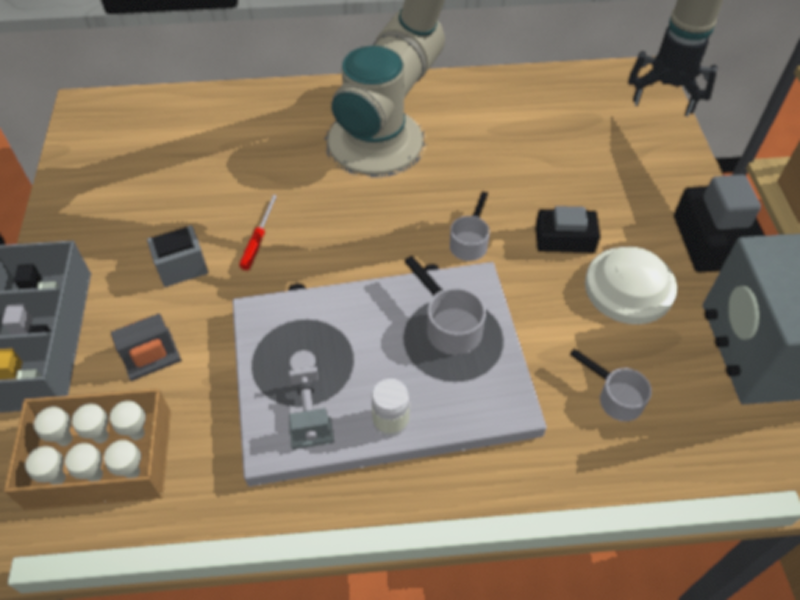

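View pics/top0.png

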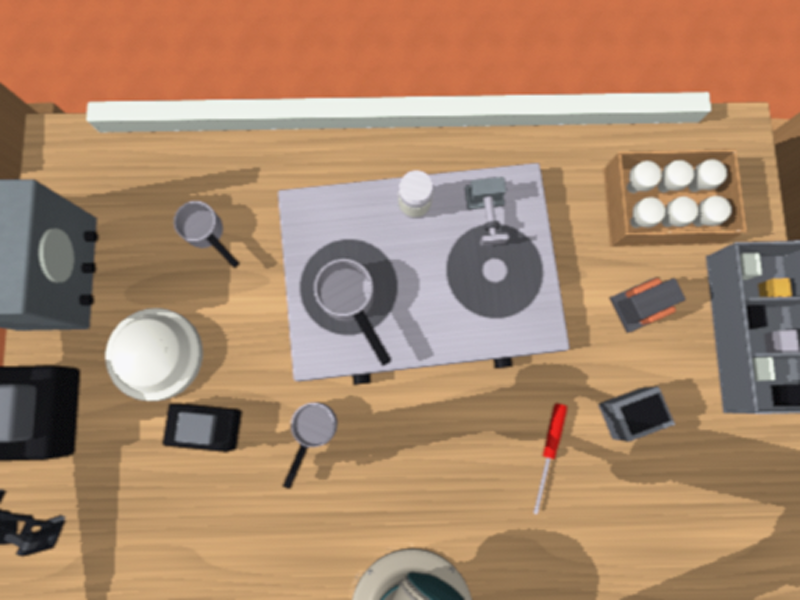

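The scene and top pictures agree. The large pan stands on the left plate (top view ~(345,287) in 800x600) with its handle front-right. The sensing plate is on the right at ~(495,270), with its pad at ~(495,238) and the tin at ~(415,195). I'll compute poses next.

```bash
cat > h.py <<'E'
from bench import env, fingers, planner, viewer, workorder, monitor
import cv2,numpy as np
from scipy.optimize import least_squares
from scipy.spatial.transform import Rotation as R
def bp(p,uv,z):
    Rm=cv2.Rodrigues(np.array(p["rvec"]))[0]; t=np.array(p["tvec"]).ravel()
    d=Rm.T@np.linalg.inv(p["mtx"])@np.array([uv[0],uv[1],1.]); c=-Rm.T@t
    return (c+d*(z-c[2])/d[2])
def proj(p,X): return cv2.projectPoints(np.array(X,float).reshape(-1,3),np.array(p["rvec"]),np.array(p["tvec"]),np.array(p["mtx"]),None)[0][:,0]
def lm(p,l,near=None):
    L=viewer.landmark_of(p,l)
    if near is not None: L=[d for d in L if np.hypot(*(np.array(d["centre"])-near))<25]
    return np.array(L[0]["centre"]) if L else None
E
python3 - <<'E'
from h import *
t=viewer.camera("top"); s=viewer.camera("scene")
ct=(np.array([[278,190],[539,164],[568,349],[295,381]])+.5)/1.5625-.5
cs=(np.array([[543,432],[247,481],[234,299],[496,265]])+.5)/1.5625-.5  # BL(back left),BR..,
loc=np.array([[.18,.25,.045],[.18,-.25,.045],[-.18,-.25,.045],[-.18,.25,.045]])
def T(x,l): 
    c,s_=np.cos(x[2]),np.sin(x[2]); l=np.atleast_2d(l); return np.c_[c*l[:,0]-s_*l[:,1]+x[0],s_*l[:,0]+c*l[:,1]+x[1],l[:,2]]
f=lambda x:np.r_[(proj(t,T(x,loc))-ct).ravel(),(proj(s,T(x,loc))-cs).ravel()]
r=least_squares(f,[.5,0,0]); print("hob",r.x,np.round(r.fun,1))
x=r.x
for n,y in (("plain",.135),("sens",-.135)): print(n,T(x,[0,y,.045]))
for l,z,nt,ns in [("plain_plate",.045,(221,180),(290,214)),("sensing_plate",.045,(316,175),(194,232)),("pan",.045,(221,188),(301,202)),("pan_grip",.1,(237,220),(268,177)),("feeler",.079,(313,125),(197,266))]:
    for p,n in((t,nt),(s,ns)):
        u=lm(p,l,n)
        if u is not None:
            w=bp(p,u,z); c,s_=np.cos(x[2]),np.sin(x[2]); d=w[:2]-x[:2]
            print(l,np.round(w,4),"hobframe",np.round([c*d[0]+s_*d[1],-s_*d[0]+c*d[1]],4))
for p,n in((t,(221,188)),(s,(291,205))):
    for m in viewer.masks_of(p,"pan")[:4]: print("mask",m["centre"],m["score"],m["mask"].sum())
# crops
a=t["img"][95:245,170:370]; cv2.imwrite("pics/topc.png",cv2.resize(a[:,:,::-1],(800,600),interpolation=cv2.INTER_CUBIC))
a=s["img"][155:305,140:340]; cv2.imwrite("pics/scc.png",cv2.resize(a[:,:,::-1],(800,600),interpolation=cv2.INTER_CUBIC))
E
```

```text
hob [ 0.60731703 -0.02936439  0.08672457] [-0.8 -1.4  0.3 -1.8  0.6  0.  -2.  -1.   2.8 -1.5 -2.8 -1.2 -1.1 -0.4
 -1.1 -1.8]
plain [[0.59562388 0.10512825 0.045     ]]
sens [[ 0.61901017 -0.16385703  0.045     ]]
plain_plate [0.5804 0.0981 0.045 ] hobframe [-0.0158  0.1293]
plain_plate [0.5671 0.0971 0.045 ] hobframe [-0.0291  0.1294]
sensing_plate [ 0.5912 -0.1691  0.045 ] hobframe [-0.0281 -0.1378]
sensing_plate [ 0.5971 -0.1664  0.045 ] hobframe [-0.0221 -0.1356]
pan [0.5567 0.1037 0.045 ] hobframe [-0.0389  0.137 ]
pan [0.5509 0.113  0.045 ] hobframe [-0.0439  0.1467]
pan_grip [0.4623 0.0483 0.1   ] hobframe [-0.1377  0.09  ]
pan_grip [0.4613 0.0487 0.1   ] hobframe [-0.1387  0.0904]
feeler [ 0.7168 -0.1536  0.079 ] hobframe [ 0.0983 -0.1332]
mask [198.3, 271.2] 0.87 839
mask [127.8, 142.2] 0.87 857
mask [223.3, 186.8] 0.68 1268
mask [288.5, 201.5] 0.9 1538
mask [299.8, 150.5] 0.79 654
mask [403.8, 183.2] 0.25 2317
```

View pics/topc.png

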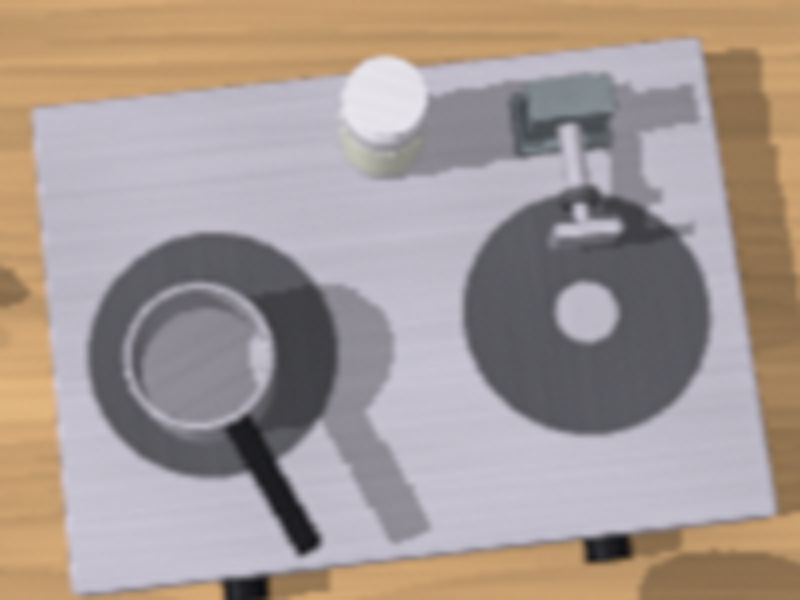

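View pics/scc.png

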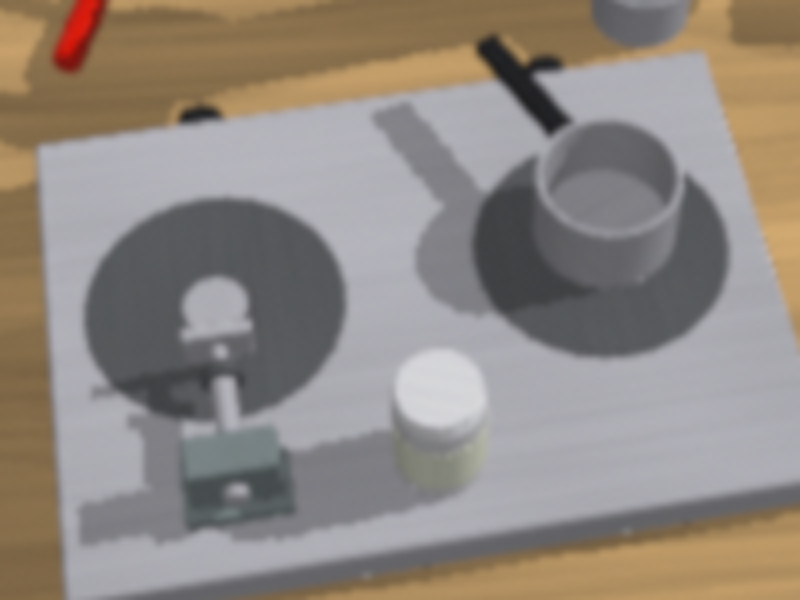

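The crops show these positions (crop pixels):

| Feature | Top crop | Scene crop |
|---|---|---|
| Sensing disc | (587,313) | (216,308) |
| Plain disc | (213,354) | – |
| Pan rim | centre (200,356) | – |
| Handle tip | (308,547) | – |
| Pad top edge | ~(587,226) | ~(217,330) |

```bash
python3 - <<'E'
from h import *
t=viewer.camera("top"); s=viewer.camera("scene")
ut=lambda a:(170+(a[0]+.5)/4-.5,95+(a[1]+.5)/4-.5)
us=lambda a:(140+(a[0]+.5)/4-.5,155+(a[1]+.5)/4-.5)
for p in(t,s): print("cam",-cv2.Rodrigues(p["rvec"])[0].T@np.array(p["tvec"]).ravel())
for n,p,u,a,z in [("sens",t,ut,(587,313),.045),("plain",t,ut,(213,354),.045),("sens l",t,ut,(463,313),.045),("sens r",t,ut,(710,313),.045),("sens top",t,ut,(587,193),.045),("sens bot",t,ut,(587,434),.045),
 ("sensS front",s,us,(216,197),.045),("sensS l",s,us,(84,312),.045),("sensS r",s,us,(347,298),.045),
 ("padtopL",t,ut,(552,224),.095),("padtopR",t,ut,(621,220),.095),("padbotL",t,ut,(552,242),.063),("padS topfrontL",s,us,(254,321),.095),("padS topfrontR",s,us,(181,330),.095),("padS topbackL",s,us,(254,333),.095),("padS tbR",s,us,(181,344),.095),
 ("rim",t,ut,(200,356),.111),("rimS",s,us,(611,180),.111),("rimSl",s,us,(537,180),.111),("rimSr",s,us,(685,180),.111),("tip",t,ut,(308,547),.104),("tipS",s,us,(489,43),.1),("tintop",t,ut,(384,97),.14),("tinS",s,us,(440,392),.14)]:
    print(n,np.round(bp(p,u(a),z),4))
E
```

```text
cam [0.36144693 0.02049642 1.0803809 ]
cam [ 1.3066698  -0.05471571  1.18685949]
sens [ 0.5975 -0.167   0.045 ]
plain [0.5731 0.1019 0.045 ]
sens l [ 0.5994 -0.0778  0.045 ]
sens r [ 0.5957 -0.2556  0.045 ]
sens top [ 0.6871 -0.1714  0.045 ]
sens bot [ 0.5097 -0.1627  0.045 ]
sensS front [ 0.5071 -0.1641  0.045 ]
sensS l [ 0.5949 -0.2551  0.045 ]
sensS r [ 0.5993 -0.0756  0.045 ]
padtopL [ 0.6496 -0.1368  0.095 ]
padtopR [ 0.6515 -0.1848  0.095 ]
padbotL [ 0.6457 -0.1413  0.063 ]
padS topfrontL [ 0.6425 -0.1359  0.095 ]
padS topfrontR [ 0.6452 -0.1832  0.095 ]
padS topbackL [ 0.6516 -0.1361  0.095 ]
padS tbR [ 0.6557 -0.1833  0.095 ]
rim [0.5585 0.1054 0.111 ]
rimS [0.5624 0.1077 0.111 ]
rimSl [0.5581 0.058  0.111 ]
rimSr [0.5668 0.1574 0.111 ]
tip [0.4299 0.0357 0.104 ]
tipS [0.4281 0.0378 0.1   ]
tintop [ 0.7266 -0.0212  0.14  ]
tinS [ 0.73   -0.0209  0.14  ]
```

```bash
cat >> h.py <<'E'
def q(th): 
    y=np.array([-np.sin(th),np.cos(th),0]); z=np.array([0,0,-1.]); return R.from_matrix(np.c_[np.cross(y,z),y,z]).as_quat()
S=np.array([.598,-.166]); YAW=.09; Z=.081
def w(l): c,s=np.cos(YAW),np.sin(YAW); return S+np.array([c*l[0]-s*l[1],s*l[0]+c*l[1]])
def grip(c,th,z=Z,d=.115): return [c[0]-d*np.cos(th),c[1]-d*np.sin(th),z]
def shot(name,n="top",box=None,view=True):
    p=viewer.camera(n); a=p["img"]
    if box: a=a[box[1]:box[1]+150,box[0]:box[0]+200]
    cv2.imwrite(f"pics/{name}.png",cv2.resize(a[:,:,::-1],(800,600),interpolation=cv2.INTER_CUBIC)); return p
def st(m=""): print(m,"t",round(monitor.get_time_s(),2),"tcp",np.round(monitor.get_eef_pos(),4),"F",np.round(monitor.get_contact_force(),2),"grip",round(monitor.get_grip_width(),3),np.round(monitor.get_grip_force(),1))
E
python3 - <<'E'
from h import *
c=np.array([.5595,.1065]); th=.489
env.goto(grip(c,th,.22),q(th)); st()
env.move_linear(grip(c,th),rate=.08); st()
fingers.gripper_close(25); env.dwell(.3); st("closed")
print(monitor.get_q())
shot("g1","scene",(210,110))
E
```

```text
t 3.51 tcp [0.4581 0.053  0.2201] F [-0.56 -0.35 -0.05] grip 1.004 0.0
 t 5.39 tcp [0.4583 0.0525 0.0814] F [ 0.3  -0.17 -0.29] grip 0.996 0.0
closed t 6.3 tcp [0.458  0.0524 0.0811] F [-1.03 -1.01  2.99] grip 0.229 30.6
[-3.70919620e-02  2.49478129e-01  1.96614574e+00 -1.99076661e-04
  9.25797606e-01 -2.09686556e+00]
```

View pics/g1.png

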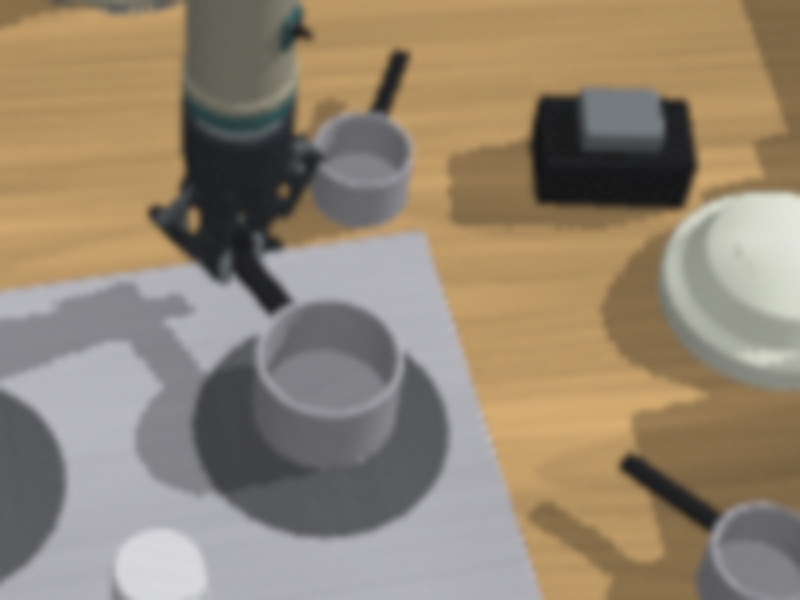

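The fingers hold the handle (crop ~(240,265)) and the pan stands flat on its plate. I'll slide it now.

```bash
python3 - <<'E'
from h import *
z=monitor.get_eef_pos()[2]
for l,th in [((-.022,.25),.45),((-.027,.18),.33),((-.03,.09),.18),((-.03,0.),YAW)]:
    env.move_linear(grip(w(l),th,z),q(th),rate=.06); st(l)
p=shot("s1","top",(250,85)); u=lm(p,"pan"); print(u,bp(p,u,.045))
E
```

```text
(-0.022, 0.25) t 6.88 tcp [0.4497 0.0303 0.0812] F [ 0.27 -1.87  1.43] grip 0.232 30.5
(-0.027, 0.18) t 7.99 tcp [ 0.446  -0.027   0.0811] F [-0.5  -1.04  2.17] grip 0.23 30.4
(-0.03, 0.09) t 9.36 tcp [ 0.4469 -0.1     0.0812] F [-0.91  1.6   1.1 ] grip 0.23 30.4
(-0.03, 0.0) t 10.83 tcp [ 0.4537 -0.1793  0.0812] F [0.33 1.5  0.46] grip 0.229 30.4
[200.8 267.8] [0.33687647 0.16453603 0.045     ]
```

View pics/s1.png

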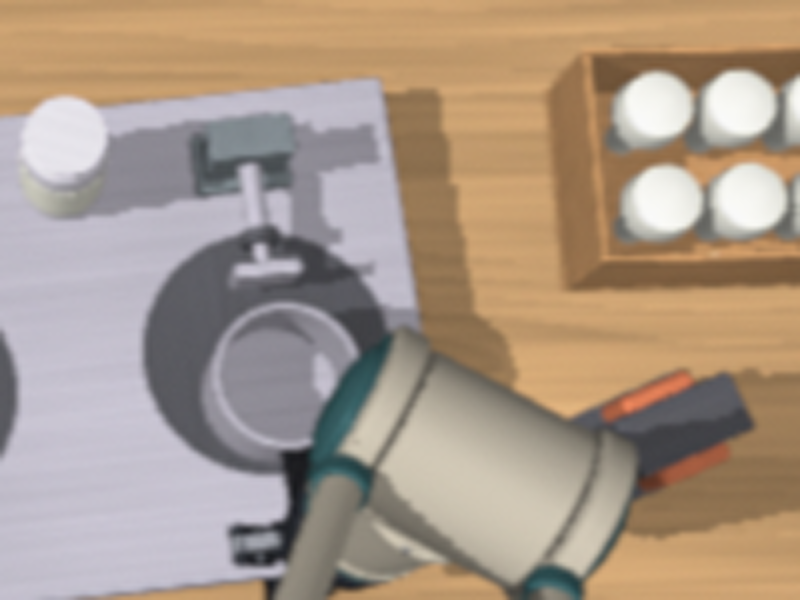

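The pan is on the sensing plate, with its rim centre at crop ~(287,375) and the pad bar at (267,268). A gap is still visible. I'll approach to about 9 mm and measure again.

```bash
python3 - <<'E'
from h import *
z=monitor.get_eef_pos()[2]
env.move_linear(grip(w((-.012,.0)),YAW,z),q(YAW),rate=.03); env.dwell(.3); st()
shot("p1","top",(250,85)); s=viewer.camera("scene")
a=s["img"][180:255,145:245]; cv2.imwrite("pics/p1s.png",cv2.resize(a[:,:,::-1],(800,600),interpolation=cv2.INTER_CUBIC))
F=[monitor.get_contact_force() for _ in range(30)]; print(np.mean(F,0),np.std(F,0))
E
```

```text
t 11.98 tcp [ 0.4704 -0.1778  0.0812] F [-4.88  0.22  4.08] grip 0.23 30.8
[-5.11668398 -0.44781072  3.88617692] [1.77635684e-15 1.66533454e-16 2.66453526e-15]
```

View pics/p1s.png

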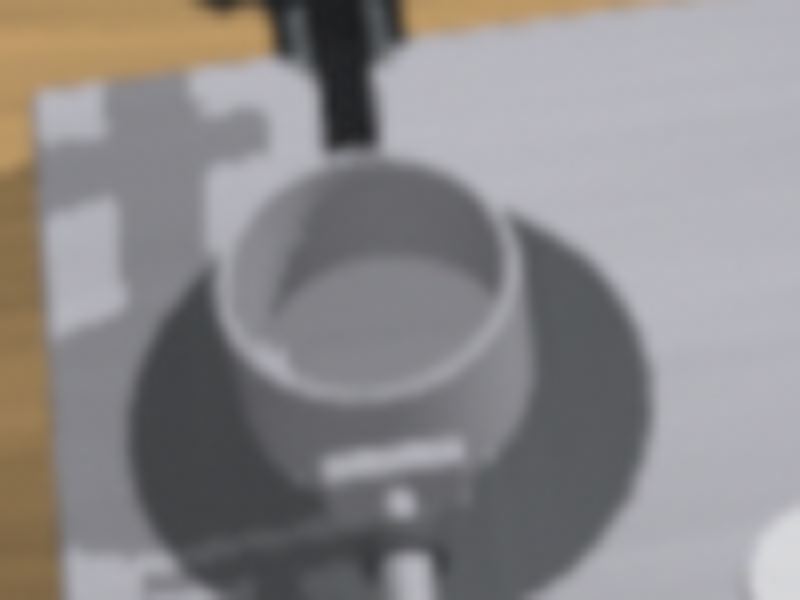

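View pics/p1.png

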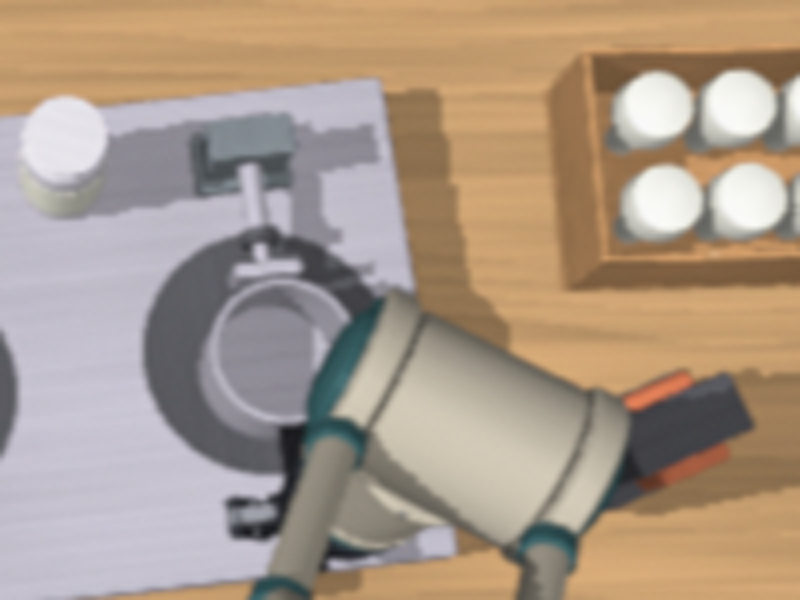

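The pan is close in front of the pad: scene-crop rim spans (215..522, 150..402), pad top edge at (322..466, ~440-470). I'll measure the gap from both views.

```bash
python3 - <<'E'
from h import *
s=viewer.camera("scene"); t=viewer.camera("top")
us=lambda a:(145+(a[0]+.5)/8-.5,180+(a[1]+.5)/8-.5)
ut=lambda a:(250+(a[0]+.5)/4-.5,85+(a[1]+.5)/4-.5)
def fit(p,ex):  # ex: extents of rim in px: dict side->value
    an=np.linspace(0,2*np.pi,200)
    def f(c):
        P=proj(p,np.c_[c[0]+.05*np.cos(an),c[1]+.05*np.sin(an),0*an+.111]); e=dict(l=P[:,0].min(),r=P[:,0].max(),t=P[:,1].min(),b=P[:,1].max())
        return [e[k]-v for k,v in ex.items()]
    r=least_squares(f,[.58,-.17],diff_step=1e-4); return r.x,r.fun
print(fit(s,dict(l=us((214,0))[0],r=us((523,0))[0],t=us((0,149))[1],b=us((0,403))[1])))
print(fit(t,dict(l=ut((210,0))[0],t=ut((0,275))[1],b=ut((0,424))[1])))
for n,p,u,a,z in [("s fL",s,us,(466,437),.095),("s fR",s,us,(322,458),.095),("s bL",s,us,(466,462),.095),("s bR",s,us,(322,484),.095),("t botL",t,ut,(232,285),.063),("t topL",t,ut,(232,265),.095),("t topR",t,ut,(302,260),.095),("t",t,ut,(266,263),.095)]:
    print(n,np.round(bp(p,u(a),z),4))
print("tcp pan est",np.array(monitor.get_eef_pos())[:2]+.115*np.array([np.cos(YAW),np.sin(YAW)]))
# refine pad edges: intensity profile in original pixels
g=cv2.cvtColor(s["img"],cv2.COLOR_RGB2GRAY)
for c in (188,192,196,200): print(c,g[226:246,c])
E
```

```text
(array([ 0.58429236, -0.16601564]), array([ 0.33272329, -0.33402091,  0.07881172, -0.05468604]))
(array([ 0.58505513, -0.16675989]), array([-4.36778015e-04,  5.28356702e-01, -5.11326906e-01]))
s fL [ 0.6404 -0.1367  0.095 ]
s fR [ 0.6442 -0.1834  0.095 ]
s bL [ 0.6498 -0.1369  0.095 ]
s bR [ 0.654  -0.1834  0.095 ]
t botL [ 0.6435 -0.1412  0.063 ]
t topL [ 0.6489 -0.1368  0.095 ]
t topR [ 0.6515 -0.1855  0.095 ]
t [ 0.6499 -0.1604  0.095 ]
tcp pan est [ 0.58500502 -0.16741933]
188 [134 136 144 145 127 107 102 101 102 109 135 163 170 150 121 105 100 100
  99  94]
192 [134 137 147 144 123 106 102 102 104 120 154 172 164 135 111 108 112 110
 102  88]
196 [138 149 150 131 112 107 107 107 120 153 174 170 145 115 109 129 149 152
 131 103]
200 [158 146 127 119 119 117 117 121 137 161 173 158 129 107 101 100 100  97
  92  90]
```

```bash
python3 - <<'E'
from h import *
z=.0811
base=None
for k in range(1,15):
    x=-.012+.001*k
    env.move_linear(grip(w((x,0)),YAW,z),q(YAW),rate=.01)
    F=[]
    for _ in range(4): env.dwell(.04); F.append(monitor.get_contact_force())
    F=np.mean(F,0); e=np.array(monitor.get_eef_pos()); fx=F[0]
    if k==3: base=fx
    print(k,round(x,4),np.round(F,2),np.round(e,4))
    if fx<-9 or (base is not None and fx<base-4): print("stop"); break
st()
s=viewer.camera("scene"); cv2.imwrite("pics/p2s.png",cv2.resize(s["img"][180:255,145:245][:,:,::-1],(800,600),interpolation=cv2.INTER_CUBIC))
E
```

```text
1 -0.011 [-5.64 -0.57  4.85] [ 0.4713 -0.1776  0.0812]
2 -0.01 [-5.29 -0.89  4.8 ] [ 0.4723 -0.1775  0.0811]
3 -0.009 [-5.54 -0.56  5.23] [ 0.4733 -0.1774  0.0812]
4 -0.008 [-5.01 -0.23  5.05] [ 0.4742 -0.1773  0.0811]
5 -0.007 [-5.09 -1.12  4.9 ] [ 0.4752 -0.1772  0.0811]
6 -0.006 [-5.82 -0.19  5.19] [ 0.4762 -0.1771  0.0812]
7 -0.005 [-5.39 -0.52  4.97] [ 0.4772 -0.177   0.0811]
8 -0.004 [-5.5  -0.18  4.59] [ 0.4782 -0.1769  0.0812]
9 -0.003 [-5.62 -0.51  4.95] [ 0.4792 -0.1768  0.0811]
10 -0.002 [-5.52 -0.58  5.07] [ 0.4801 -0.1767  0.0811]
11 -0.001 [-6.32 -0.79  5.72] [ 0.4808 -0.1767  0.0811]
12 0.0 [-6.6  -0.59  6.13] [ 0.4817 -0.1766  0.0812]
13 0.001 [-7.46 -0.81  6.02] [ 0.4824 -0.1765  0.0811]
14 0.002 [-7.47 -0.55  6.64] [ 0.4832 -0.1764  0.0811]
 t 18.02 tcp [ 0.4832 -0.1764  0.0811] F [-6.84 -1.09  6.49] grip 0.231 31.1
```

View pics/p2s.png

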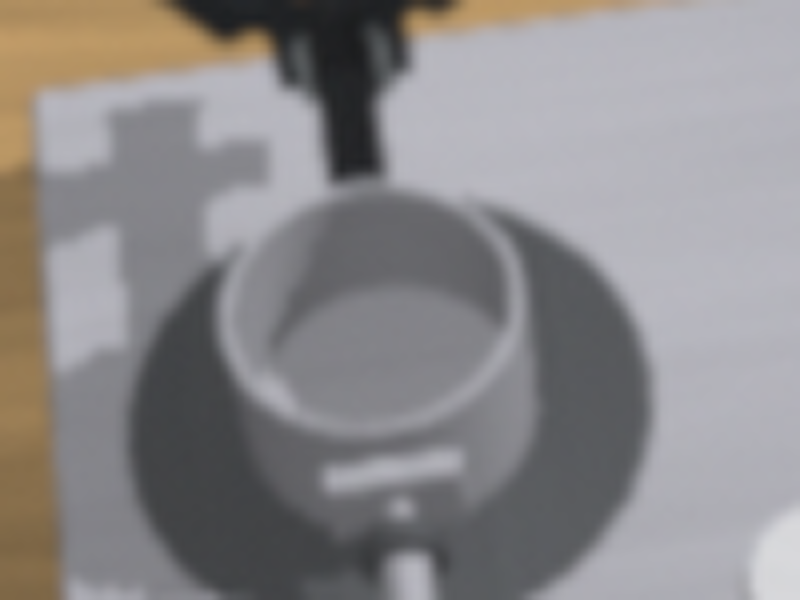

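The pad has visibly moved back by about 3 mm (its edge went from row ~440 to ~452), and the force step agrees. I'll release and back off.

```bash
python3 - <<'E'
from h import *
fingers.open_gripper(); env.dwell(.3); st("open")
s=viewer.camera("scene"); cv2.imwrite("pics/p3s.png",cv2.resize(s["img"][180:255,145:245][:,:,::-1],(800,600),interpolation=cv2.INTER_CUBIC))
e=np.array(monitor.get_eef_pos()); env.move_linear(e+[0,0,.14],rate=.1); st("up")
env.goto([.30,.0,.3],q(YAW)); env.dwell(.3)
s=viewer.camera("scene"); t=viewer.camera("top")
a=cv2.resize(s["img"][180:255,145:245],(400,300),interpolation=cv2.INTER_CUBIC); b=cv2.resize(t["img"][95:245,230:430],(400,300),interpolation=cv2.INTER_CUBIC)
c=cv2.resize(t["img"],(400,300)); d=cv2.resize(s["img"],(400,300))
cv2.imwrite("pics/fin.png",np.vstack([np.hstack([a,b]),np.hstack([d,c])])[:,:,::-1])
u=lm(t,"pan_grip",(305,235)); 
for v in viewer.landmark_of(t,"pan_grip"): print(np.round(bp(t,v["centre"],.1),4),v["score"])
for v in viewer.landmark_of(t,"pan"): print(np.round(bp(t,v["centre"],.045),4),v["score"])
st()
E
```

```text
open t 19.02 tcp [ 0.4855 -0.1761  0.0811] F [ 0.36  0.32 -0.42] grip 1.002 0.0
up t 20.62 tcp [ 0.4851 -0.176   0.2204] F [ 0.25 -0.43 -0.25] grip 1.001 0.0
[0.246  0.1982 0.1   ] 0.84
[0.622  0.3116 0.1   ] 0.83
[ 0.4804 -0.1697  0.1   ] 0.55
[ 0.5962 -0.171   0.045 ] 0.91
[0.336  0.1634 0.045 ] 0.77
[0.6953 0.374  0.045 ] 0.68
 t 22.21 tcp [ 3.001e-01 -1.000e-04  2.999e-01] F [ 0.53 -0.38 -0.13] grip 0.999 0.0
```

View pics/fin.png

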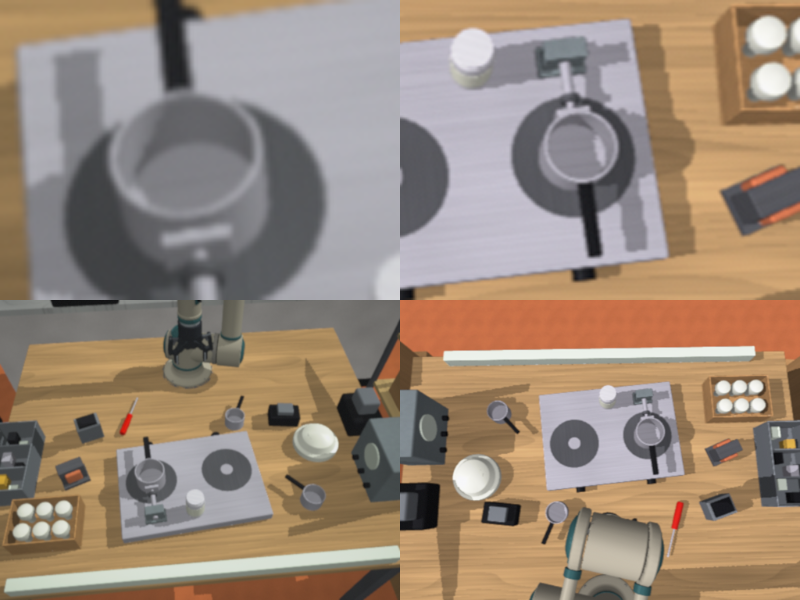

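The pan stands free on the sensing plate with its handle to the front, and nothing else has moved. One numeric check remains: is the pad still pressed in?

```bash
python3 - <<'E'
from h import *
s=viewer.camera("scene"); g=cv2.cvtColor(s["img"],cv2.COLOR_RGB2GRAY)
old={188:[109,135,163,170,150,121,105],192:[104,120,154,172,164,135,111]}
f=lambda rows,v:(lambda a:np.sum(rows*a)/a.sum())(np.clip(np.array(v,float)-115,0,None))
for c,r0 in((188,235),(192,234)):
    v=g[232:246,c]; i=v[3:].argmax()+3; sl=slice(i-3,i+4); rows=np.arange(232,246)
    o=f(np.arange(r0,r0+7),old[c]); n=f(rows[sl],v[sl]); print(c,v,"old",round(o,2),"new",round(n,2))
    print("shift m",bp(s,(c,n),.095)-bp(s,(c,o),.095))
E
```

```text
188 [137 140 126 105  99 112 145 165 157 132 106  98  97  97] old 237.75 new 239.33
shift m [ 4.75046705e-03 -2.54828580e-05  0.00000000e+00]
192 [140 142 126 107 114 148 170 166 141 112 103 104  98  86] old 237.24 new 238.42
shift m [ 3.57814872e-03 -3.61972474e-05  0.00000000e+00]
```

The pad is about 4 mm in, out of 6 mm of travel, and stays there.

```bash
python3 -c "
from h import *
print(workorder.sign_off())"
```

```text
the job is handed in; nothing more can be done
None
```

The job is handed in: the pan stands free on the sensing plate with its handle straight to the front and holds the feeler pad about 4 mm in (measured from the pictures), and nothing else looked moved; sign-off returned no verdict.

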